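# Refit the handwheel on a tabletop print press

## Task

Pick the handwheel up off the bench and fit it back on the upright spindle of the small print press. Its bore has a keyway: rest it lightly on the spindle's key, turn it by its boss until the keyway drops over the key, and ease it down fully home on the shoulder, upright, then let go. Lower it in the grip, never drop or force it, and leave the other things on the bench where they are.

Things in the scene. Friction and masses are not known exactly. Their poses are not given: they have to be found in the camera images.
- wheel: Loose handwheel, about 0.55 kg, flat on the bench: black rim 158 mm across, four thin spokes, square steel boss in the middle. Origin: centre of the boss's underside; z up along the bore. Rim and spokes lie 5 to 19 mm above the underside. Round bore 25.6 mm across, right through; one keyway slot all along it on the +x side, 7.8 mm wide, reaching 19 mm from the axis.
- boss_top (a point): Centre of the top of the wheel's boss, axes as the wheel. The boss is 48 by 48 mm and 58 mm tall, sides square to the wheel's x and y (the spokes point to its corners); bare from 19 to 58 mm above its underside. Grip it there on two opposite flat sides.
- press: Small iron screw press, fixed, wound down tight on a stack of boards: base 150 (x) by 180 (y) mm, two columns at y = +-76 mm, and a cross-bar 56 mm wide whose top is 150 mm above the bench. Origin: centre of the base's underside, on the spindle's axis. Its +x side faces away from the robot, within 0.3 rad.
- shoulder (a point): Point on the spindle's axis on the flat top of its shoulder collar (54 mm across), 165 mm above the bench; axes as the press. The underside of the wheel's boss must come to rest here.
- spindle_top (a point): Top of the spindle, on its axis, 51 mm above the shoulder; axes as the press. From the shoulder up it is a plain upright shaft 24 mm across, its top 7 mm tapered down to 14 mm. The spindle does not turn.
- key_level (a point): Point on the spindle's axis at the height of the key's top, 24 mm above the shoulder; axes as the press. The key, 6.4 mm wide, stands out to 17 mm from the axis, from the shoulder up to here. It points 0.3 to 1.8 rad counter-clockwise, seen from above, of the press's +x, that is towards its +y side; these axes do not tell where. The wheel rests here until its keyway is within about 0.1 rad of it, then drops.
- ink_bottle: Bystander: small squat ink jar, 38 mm across, 55 mm tall. Origin: centre of its underside.
- brush: Bystander: paint brush lying on the bench, 170 mm long along its x.
- folder: Bystander: flat bone folder lying on the bench, 140 by 22 by 6 mm. Origin: centre of its underside.
- flask: Bystander: vacuum flask, 76 mm across, 235 mm tall, at the back of the bench. Origin: centre of its underside.
- mug: Bystander: enamel mug, 76 mm across, 80 mm tall, at the back of the bench. Origin: centre of its underside.
- tin: Bystander: metal can, 80 mm across, 75 mm tall, at the back of the bench. Origin: centre of its underside.
Things that resemble listed ones, but are neither listed nor needed, are in the scene too. Leave any red or turquoise look-alike of the press alone.

How it is judged:
By the outcome, as a careful person would: the job done as asked, in the order asked, and still so for the second after the job is handed in, with the robot touching nothing.
It also fails if it takes over 72 s, if anything falls off the work surface, if the arm or the gripper's body presses on something with over 40 N, if the wrist force passes 120 N, or if a joint passes its speed limit or range.

## Robot

A 6-joint arm with a two-finger parallel gripper is mounted at the origin on the work surface. World frame = base frame: x ahead of the robot, y to its left, z up, the work surface at z = 0. Lengths are in m, angles in rad, forces in N, time in s.
With the tool pointing down it reaches from about 0.35 to 0.875 m from the base axis. Payload 4.2 kg.
Tool frame: the origin (TCP) lies at the very end of the fingers, on their centre line; the grasp point (between the pads) lies 19 mm behind it; z points along the fingers, y is the direction in which the jaws open and shut (so a half turn about z gives the same grasp; the last joint's range is limited). The gripper opens to 87 mm and grips with 3 to 60 N. Pads are 19 mm wide; open, the fingers measure 117 mm over their backs; the gripper's body (75 mm by 190 mm) begins 51 mm behind the grasp point.
Start: joints at [1.431, 0.385, 0.008, 0, -1.194, -0.259], TCP at [0.243, 0.576, 0.223] pointing down, gripper open.
Joint ranges: [-3.14, 3.14], [-1.21, 2.06], [-1.07, 1.41], [-3.16, 2.05], [-2.99, -0.16], [-3.1, 3.1]. Speed limits (rad/s): [2.79, 2.79, 3.14, 3.14, 3.14, 3.14].

## Interface

Orientations are given as [roll, pitch, yaw] about the fixed x, y, z axes, in that order (R = Rz(yaw) Ry(pitch) Rx(roll)).
In Python, from rig import sensors, snapshot, camera_params, manip gives the robot as it stands.
- The arm moves only by the tool move_arm, never from a script. Its argument "motion" is a list of rows, each a list of 5 numbers: the shift along the tool's x, y, z in mm, then the turn about the tool's z in rad, then the opening in per cent of the stroke, from 0 (shut) to 100 (fully open). In form: [[dx, dy, dz, spin, claw], ...]. A call has 1 to 12 rows; each row shifts and turns the pose as measured when the row begins, along the tool's axes as they then stand; what a row does not reach is not made up. A row lasts 1/8 s, in which the tool goes at most 62.5 mm and 10.7 degrees, less where a joint would pass 70% of its speed; a pose out of reach is approached as far as the arm can. A call is refused whole if a number of a shift passes 62.5 or a number of a turn 0.188, either way. A call with a gripper value outside its range is refused whole. The fingers move at their own pace and stop on an object; "newtons" is the grip in N (left out, the last holds). Time passes only in rows, so rows that do not move let the fingers close. It gives the time, the measured TCP pose, the force and the opening at its end, in the units of the state.
- sensors.read_state(): the state, without advancing time (a new reading comes with each control period).
- snapshot(name): name is "side" or "top" or "wrist"; returns the picture (400x640x3 uint8, blue, green, red); there is no depth.
- camera_params(name): a dict with "mtx" (3x3 intrinsics, pixels), "distortion" ([k1, k2, p1, p2, k3] as OpenCV has them; the pictures are not rectified), "R" (3x3) and "t" (3): a world point X has camera coordinates R X + t; the wrist camera has in their place "T_tool_cam" (4x4, takes a point from camera to tool coordinates, whose origin is the TCP and whose axes are the flange's). Camera axes: x right, y down, z forward; pixel columns grow to the right and rows downward; lengths in m; the calibration is good to about 2 mm. A picture is of the moment at which its call begins: read the wrist's pose just before it. camera_params takes no time and is no camera call.
- manip.job_done(): hands the job in, once; it reports no verdict.
The state is a dict: "t": time; "joints": joint angles; "qd": joint speeds; "joint_efforts": joint torques, N m; "position": TCP position; "tcp_rot": TCP orientation; "ft_force": force on the tool from outside, world axes, zero at the start; "torque": the same for the moment, N m; "finger_gap": finger opening in m.
Only numpy, scipy, OpenCV 4.12 (cv2) and the standard library are available. Lean on these libraries where they do the work, as an engineer would, in place of code of your own. Each camera call takes 0.05 s, during which the arm holds its last target.

## Working session

There is one attempt and no reset: what is moved stays moved. The work goes in short steps, Python scripts to look and compute and a tool call to move; the robot and the scene stay as the last step left them, time stands still between calls to the robot, and variables do not carry over. Pictures are saved under pics/ and viewed, and the job is handed in when it is done.

Besides the shell and the picture viewer there is one more tool, called after "Emit:" as name(argument=value, ...), one argument or row to a line, values as JSON. move_arm: Moves the arm, as the interface text tells. Its arguments: {"type":"object","properties":{"motion":{"type":"array"},"newtons":{"type":"number"}},"required":["motion"]}

```bash
mkdir -p pics; ls; python3 - <<'E'
from rig import sensors, snapshot, camera_params
import cv2
print(sensors.read_state())
for n in ["side","top","wrist"]:
    p=camera_params(n); print(n,p)
    cv2.imwrite(f"pics/{n}0.png",snapshot(n))
E
```

```text
pics
{'t': 0.0, 'joints': array([ 1.43058889e+00,  3.85569902e-01,  6.60781413e-03, -5.33750348e-04,
       -1.19400187e+00, -2.58583075e-01]), 'qd': array([ 1.39558317e-03,  9.37885970e-04, -1.42734019e-03, -4.24249038e-04,
        2.55768105e-05,  2.43982444e-04]), 'joint_efforts': array([-1.17639727e-03, -3.90664172e+01,  1.87398219e+01,  4.21974018e+00,
        1.08193231e-02, -1.97321583e-04]), 'position': array([0.24243748, 0.57539483, 0.22143935]), 'tcp_rot': array([ 3.13937024e+00, -7.49059650e-05, -3.98987352e-01]), 'ft_force': array([0.37275536, 0.02506826, 0.14405064]), 'torque': array([-0.04696181, -0.02775996, -0.01960736]), 'finger_gap': 0.08696224897375326}
side {'mtx': array([[387.93682097,   0.        , 320.27295494],
       [  0.        , 387.93682097, 203.80822045],
       [  0.        ,   0.        ,   1.        ]]), 'distortion': array([-0.0257715,  0.       ,  0.       ,  0.       ,  0.       ]), 'R': array([[ 0.91222852, -0.4096001 ,  0.0081787 ],
       [-0.2256169 , -0.51893909, -0.82449939],
       [ 0.34195928,  0.7502866 , -0.56580374]]), 't': array([-0.40
[... 404 characters left out ...]
6696579,  0.00574228, -0.99773875]]), 't': array([0.20361769, 0.54283173, 1.72526847])}
wrist {'mtx': array([[275.52267444,   0.        , 324.12297727],
       [  0.        , 275.52267444, 197.91977015],
       [  0.        ,   0.        ,   1.        ]]), 'distortion': array([-0.00309175,  0.        ,  0.        ,  0.        ,  0.        ]), 'T_tool_cam': array([[ 2.53694636e-04, -9.70106712e-01, -2.42678599e-01,
         6.50950007e-02],
       [ 9.99999938e-01,  1.86676320e-04,  2.99155630e-04,
        -1.12382629e-03],
       [-2.44910537e-04, -2.42678660e-01,  9.70106699e-01,
        -1.62716241e-01],
       [ 0.00000000e+00,  0.00000000e+00,  0.00000000e+00,
         1.00000000e+00]])}
```

View pics/top0.png

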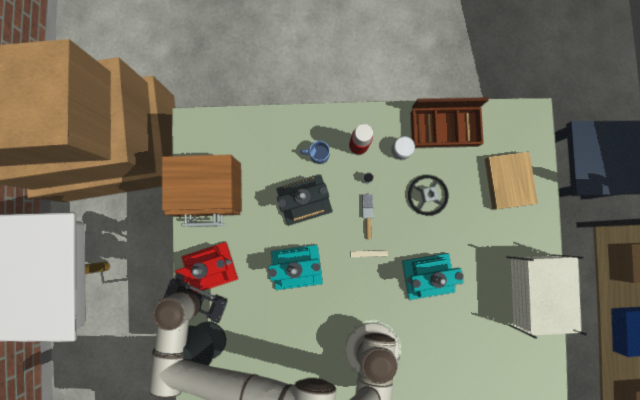

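View pics/side0.png

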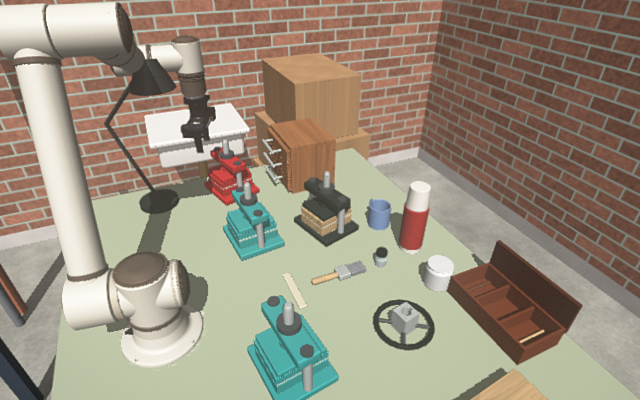

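View pics/wrist0.png

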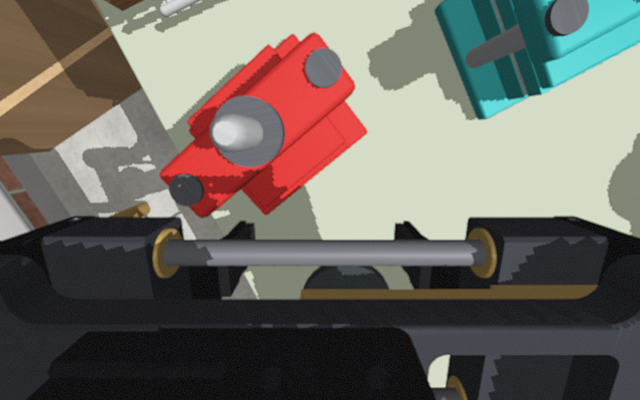

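The black press sits at about (304,198) in the top view, and the wheel at about (429,194). The teal and red presses are look-alikes. I'll enlarge both.

```bash
cat > h.py <<'E'
import numpy as np, cv2
from rig import sensors, snapshot, camera_params
from scipy.spatial.transform import Rotation as Ro
def cam(n,st=None):
    p=camera_params(n); K,d=p["mtx"],p["distortion"]
    if n=="wrist":
        T=np.array(p["T_tool_cam"]); Rt=Ro.from_euler('xyz',st["tcp_rot"]).as_matrix()
        Rwc=Rt@T[:3,:3]; c=Rt@T[:3,3]+st["position"]; R=Rwc.T; t=-R@c
    else: R,t=np.array(p["R"]),np.array(p["t"])
    return K,d,R,t
def ray(n,uv,st=None):
    K,d,R,t=cam(n,st)
    q=cv2.undistortPoints(np.array([[uv]],float),K,d)[0,0]
    v=R.T@np.array([*q,1]); return -R.T@t, v/np.linalg.norm(v)
def atz(n,uv,z,st=None):
    c,v=ray(n,uv,st); return c+v*(z-c[2])/v[2]
def proj(n,X,st=None):
    K,d,R,t=cam(n,st)
    return cv2.projectPoints(np.array(X,float).reshape(-1,3),cv2.Rodrigues(R)[0],t,K,d)[0].reshape(-1,2)
def tri(obs):
    A=np.zeros((3,3));b=np.zeros(3)
    for c,v in obs:
        P=np.eye(3)-np.outer(v,v);A+=P;b+=P@c
    X=np.linalg.solve(A,b); return X,[np.linalg.norm((np.eye(3)-np.outer(v,v))@(X-c)) for c,v in obs]
def crop(im,x0,y0,x1,y1,s,f): cv2.imwrite(f,cv2.resize(im[y0:y1,x0:x1],None,fx=s,fy=s,interpolation=cv2.INTER_CUBIC))
E
python3 - <<'E'
from h import *
t=cv2.imread("pics/top0.png"); s=cv2.imread("pics/side0.png")
crop(t,270,170,340,230,10,"pics/c1.png");crop(t,400,165,460,225,10,"pics/c2.png")
crop(s,285,160,365,250,6,"pics/c3.png");crop(s,365,290,445,355,8,"pics/c4.png")
E
```

```text
(no output)
```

View pics/c1.png

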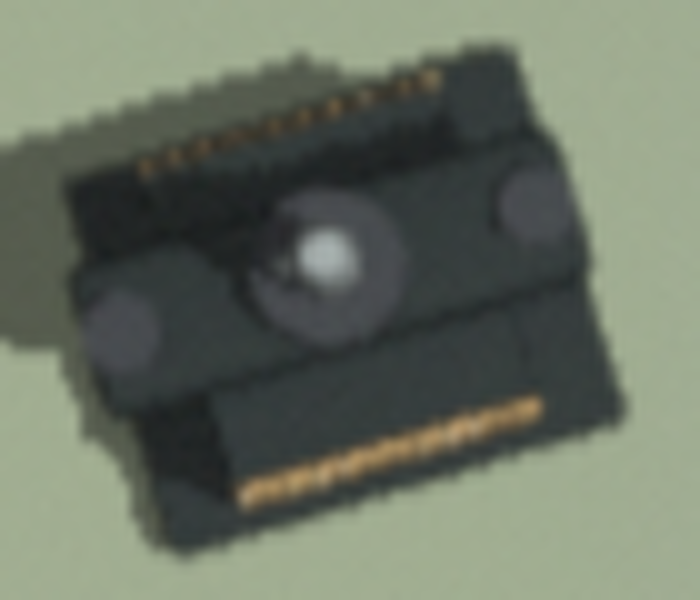

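View pics/c2.png

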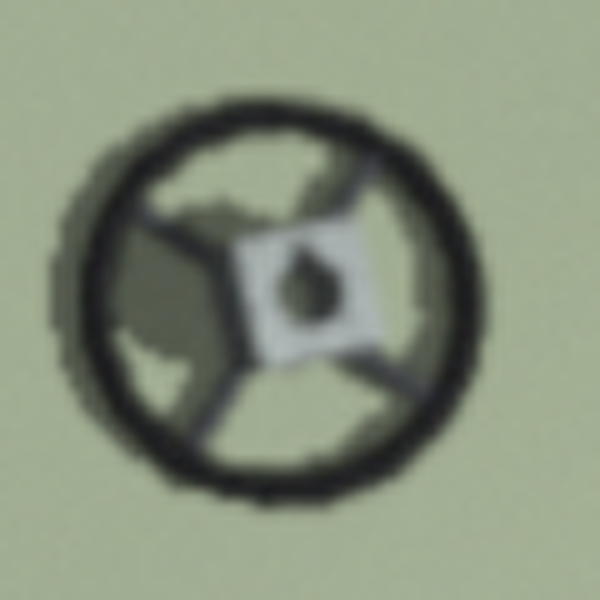

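View pics/c3.png

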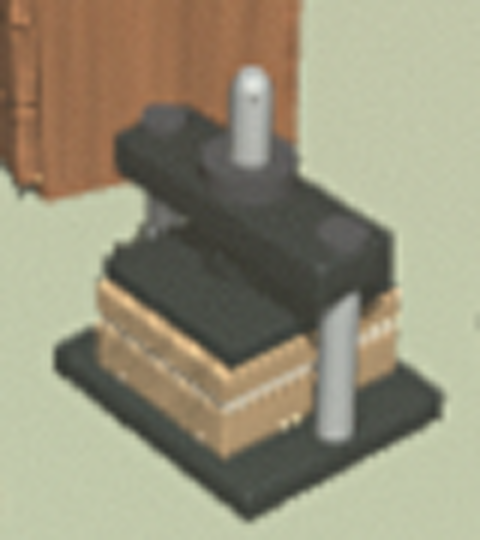

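View pics/c4.png

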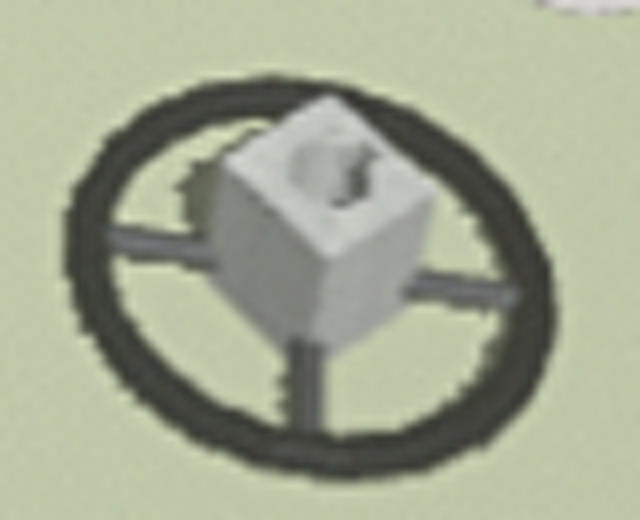

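```bash
python3 - <<'E'
from h import *
g=lambda u,v,x0,y0,s:(x0+(u+.5)/s-.5,y0+(v+.5)/s-.5)
cs=[atz("top",g(u,v,400,165,10),.058) for u,v in [(237,240),(351,213),(386,338),(265,366)]]
print(np.round(cs,4)); print("c",np.mean(cs,0)); 
for i in range(4):
    e=cs[(i+1)%4]-cs[i]; print(np.linalg.norm(e),np.degrees(np.arctan2(e[1],e[0])))
cs=[atz("side",g(u,v,365,290,8),.058) for u,v in [(222,158),(330,95),(436,185),(326,258)]]
print("side c",np.mean(cs,0)); 
for i in range(4):
    e=cs[(i+1)%4]-cs[i]; print(np.linalg.norm(e),np.degrees(np.arctan2(e[1],e[0])))
a=g(328,253,270,170,10); b=g(252,70,285,160,6)
print("sp",atz("top",a,.216),atz("side",g(252,74,285,160,6),.216),tri([ray("top",a),ray("side",b)]))
print("shoulder", atz("top",g(325,267,270,170,10),.165),atz("side",g(250,165,285,160,6),.165))
for p in [(122,333),(536,203)]: print("col",atz("top",g(*p,270,170,10),.155))
print("flask..",[np.round(atz("top",x,.0),3) for x in [(319,152),(361,140),(403,148),(368,178)]])
E
```

```text
[[ 0.5949 -0.2058  0.058 ]
 [ 0.6038 -0.2489  0.058 ]
 [ 0.5569 -0.2598  0.058 ]
 [ 0.5478 -0.2142  0.058 ]]
c [ 0.57586832 -0.23217514  0.058     ]
0.04397864924339042 -78.33301756660991
0.048159364416747175 -166.88129777489448
0.04654046420060449 101.30139223850139
0.047865727328539664 10.06185631962711
side c [ 0.57627496 -0.23317221  0.058     ]
0.046997862960721705 9.534388345143453
0.04549642756688417 -77.9357165382629
0.04890141924222985 -168.74682784906406
0.046919000545653816 99.68909462907986
sp [0.57005084 0.23699039 0.216     ] [0.57168902 0.2371756  0.216     ] (array([0.57049842, 0.23657284, 0.21897564]), [np.float64(0.0007748214293175527), np.float64(0.0007748214293173641)])
shoulder [0.56978882 0.24010074 0.165     ] [0.56738653 0.22839905 0.165     ]
col [0.54961959 0.31186678 0.155     ]
col [0.59093947 0.16629762 0.155     ]
flask.. [array([0.753, 0.177, 0.   ]), array([0.795, 0.013, 0.   ]), array([ 0.76 , -0.148,  0.   ]), array([ 0.647, -0.008,  0.   ])]
```

Emit:
move_arm(
  motion=[
    [0,0,-40,0,100],
    [40,17,0,0,100],
    [40,17,0,0,100],
    [40,17,0,0,100],
    [40,17,0,0,100],
    [40,17,0,0,100],
    [40,17,0,0,100],
    [40,17,0,0,100],
    [40,17,0,0,100],
    [40,17,0,0,100],
    [10,4,0,0,100],
    [0,0,0,0,100],
  ],
)

```text
t: 1.65
position: [0.529, 0.2777, 0.2587]
tcp_rot: [3.131, 0.002, -0.397]
ft_force: [0.3, 0.7, 0.3]
finger_gap: 0.0872
```

```bash
python3 - <<'E'
from h import *
st=sensors.read_state(); im=snapshot("wrist"); print(st["t"],st["position"],st["tcp_rot"],st["joints"]); cv2.imwrite("pics/w1.png",im)
print(proj("wrist",[[.5705,.237,.216],[.5705,.237,.165],[.5705,.237,.189]],st))
E
```

```text
1.65 [0.52900652 0.27772736 0.25867461] [ 3.13135298e+00  2.07799140e-03 -3.97070274e-01] [ 0.75540167  0.32039593  0.00212194  0.00237259 -1.262724    0.41760407]
[[354.31625704 144.46599354]
 [347.79389018 141.30658403]
 [350.51117598 142.62279145]]
```

View pics/w1.png

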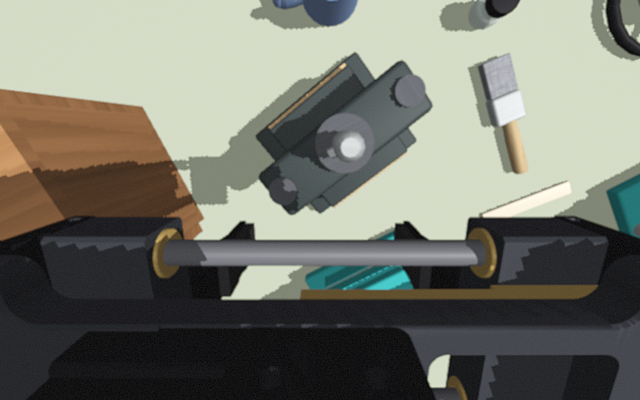

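```bash
python3 - <<'E'
from h import *
im=cv2.imread("pics/w1.png"); crop(np.clip(im[:, :]*2.0,0,255).astype(np.uint8),305,105,385,185,8,"pics/c5.png")
E
```

```text
(no output)
```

View pics/c5.png

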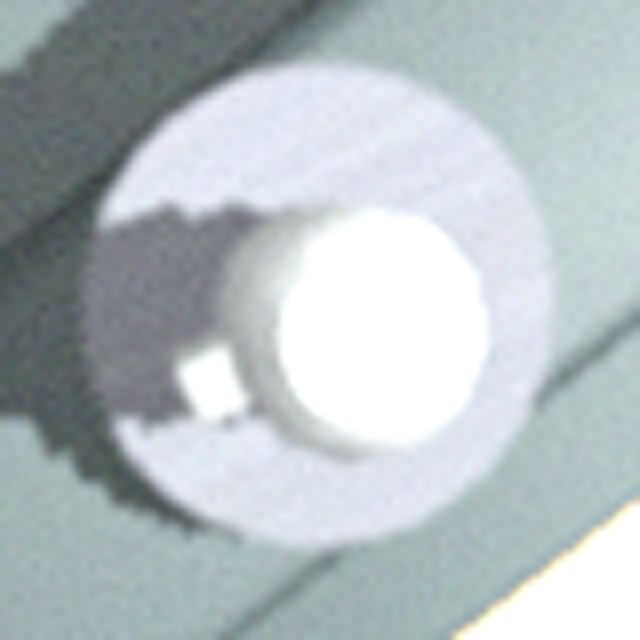

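```bash
python3 - <<'E'
from h import *
st=dict(position=np.array([0.52900652,0.27772736,0.25867461]),tcp_rot=np.array([3.13135298,2.07799140e-03,-3.97070274e-01]))
g=lambda u,v:(305+(u+.5)/8-.5,105+(v+.5)/8-.5)
c=atz("wrist",g(318,305),.165,st); print("collar c",c)
print("collar edges",[np.linalg.norm(atz("wrist",g(*p),.165,st)-c) for p in [(82,290),(552,300),(318,65),(318,548)]])
print("sp top",atz("wrist",g(384,328),.216,st))
ks=np.array([atz("wrist",g(*p),.189,st) for p in [(177,375),(225,343),(250,403),(211,424)]])
print(ks, [np.linalg.norm(ks[i]-ks[i-1]) for i in range(4)])
for ax in (c[:2],np.array([.5705,.237])):
  outer=(ks[0]+ks[3])[:2]/2-ax; print(np.linalg.norm(outer),np.arctan2(outer[1],outer[0]))
  m=ks.mean(0)[:2]-ax; print(np.linalg.norm(m),np.arctan2(m[1],m[0]))
e=ks[1]-ks[0]; print(np.arctan2(e[1],e[0])); e=ks[0]-ks[1]; print(np.arctan2(e[1],e[0]));e=ks[3]-ks[2]; print(np.arctan2(e[1],e[0]))
E
```

```text
collar c [0.57058028 0.24039115 0.165     ]
collar edges [np.float64(0.026990017957433634), np.float64(0.026765950062186024), np.float64(0.026243819075327867), np.float64(0.027998951093874985)]
sp top [0.57026044 0.23847498 0.216     ]
[[0.57147272 0.2579765  0.189     ]
 [0.57257835 0.25211237 0.189     ]
 [0.56583977 0.25204843 0.189     ]
 [0.56540033 0.25664324 0.189     ]] [np.float64(0.00621703698606089), np.float64(0.005967446423372242), np.float64(0.006738882708065356), np.float64(0.004615776008431424)]
0.017053997933357195 1.6968335582670162
0.014411551659322529 1.6930504821157972
0.020414424711718185 1.6720484943026175
0.017774443095667666 1.6652976170074547
-1.384443582698081
1.7571490708917121
1.6661444261114693
```

Key clearly seen as a bright block at about (331,153) in the wrist view. That gives key direction of about 1.70 rad world. It sits 17 mm out, as specified, and 1.42 rad from the press's +x. Next I move to the wheel.

Emit:
move_arm(
  motion=[
    [24,45,0,0,100],
    [24,45,0,0,100],
    [24,45,0,0,100],
    [24,45,0,0,100],
    [24,45,0,0,100],
    [24,45,0,0,100],
    [24,45,0,0,100],
    [24,45,0,0,100],
    [24,45,0,0,100],
    [24,45,0,0,100],
  ],
)

```text
t: 2.95
position: [0.5816, -0.226, 0.2635]
tcp_rot: [3.135, 0.0, -0.367]
ft_force: [0.8, 0.3, -0.1]
finger_gap: 0.0869
```

Emit:
move_arm(
  motion=[
    [0,0,0,0.17,100],
    [0,0,0,0.17,100],
    [0,0,0,0.17,100],
    [0,0,0,0.17,100],
    [0,0,0,0.17,100],
    [0,0,0,0.13,100],
    [0,0,0,0,100],
  ],
)

```text
t: 3.82
position: [0.5835, -0.2192, 0.2623]
tcp_rot: [3.137, -0.004, -1.37]
ft_force: [0.5, 0.3, 0.2]
finger_gap: 0.0868
```

```bash
cat >> h.py <<'E'
def go(tgt,yaw,st):
    R=Ro.from_euler('xyz',st["tcp_rot"]).as_matrix(); d=R.T@(np.array(tgt)-st["position"])
    print("tool shift mm",np.round(d*1000,1),"spin",round(-(yaw-st["tcp_rot"][2]),3))
E
python3 - <<'E'
from h import *
st=sensors.read_state(); im=snapshot("wrist"); print(repr(st["t"]),st["position"],st["tcp_rot"],st["joints"]); cv2.imwrite("pics/w2.png",im)
print(proj("wrist",[[.576,-.2325,.058]],st)); go([.576,-.2325,.1],-1.379,st)
E
```

```text
3.825 [ 0.58350885 -0.2191807   0.26229921] [ 3.13679053 -0.00372926 -1.37016475] [-0.0975251   0.35989214  0.0680766   0.00518957 -1.28247926  0.29666341]
[[330.78246495 170.39211055]]
tool shift mm [ 11.    9.2 162.4] spin 0.009
```

View pics/w2.png

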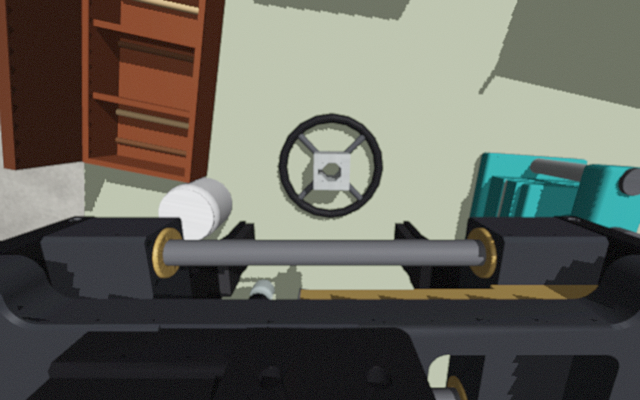

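The wheel's boss is centred at (332,171) against a predicted (331,170), with the keyway to image left (world +x). It agrees, so I descend.

Emit:
move_arm(
  motion=[
    [11,9,40,0,100],
    [0,0,50,0,100],
    [0,0,45,0,100],
    [0,0,25,0,100],
    [0,0,0,0,100],
  ],
)

```text
t: 4.5
position: [0.5786, -0.23, 0.1001]
tcp_rot: [3.141, -0.006, -1.354]
ft_force: [0.2, -0.3, 1.7]
finger_gap: 0.0869
```

```bash
python3 - <<'E'
from h import *
st=sensors.read_state(); im=snapshot("wrist"); print(repr(st["t"]),st["position"],st["tcp_rot"]); cv2.imwrite("pics/w3.png",im)
print(proj("wrist",[[.576,-.2325,.058]],st)); go([.576,-.2325,.024],-1.379,st)
E
```

```text
4.5 [ 0.57863043 -0.22998625  0.10006188] [ 3.14135836 -0.00561236 -1.35410931]
[[328.04887846 212.51465883]]
tool shift mm [ 1.5  3.1 76.1] spin 0.025
```

View pics/w3.png

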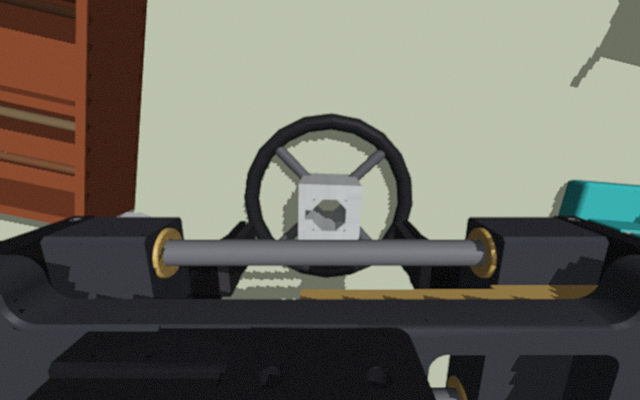

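Emit:
move_arm(
  motion=[
    [2,3,30,0.025,100],
    [0,0,30,0,100],
    [0,0,14,0,100],
    [0,0,0,0,100],
  ],
)

```text
t: 5.05
position: [0.5843, -0.2338, 0.0341]
tcp_rot: [-3.125, -0.014, -1.374]
ft_force: [-0.6, 0.1, 0.6]
finger_gap: 0.0869
```

```bash
python3 - <<'E'
from h import *
st=sensors.read_state(); print(repr(st["t"]),st["position"],st["tcp_rot"]); go([.576,-.2325,.024],-1.379,st)
im=snapshot("wrist");cv2.imwrite("pics/w4.png",im)
E
```

```text
5.05 [ 0.58430877 -0.23383887  0.03407888] [-3.12474867 -0.01364611 -1.37382944]
tool shift mm [-3.1  8.1  9.9] spin 0.005
```

View pics/w4.png

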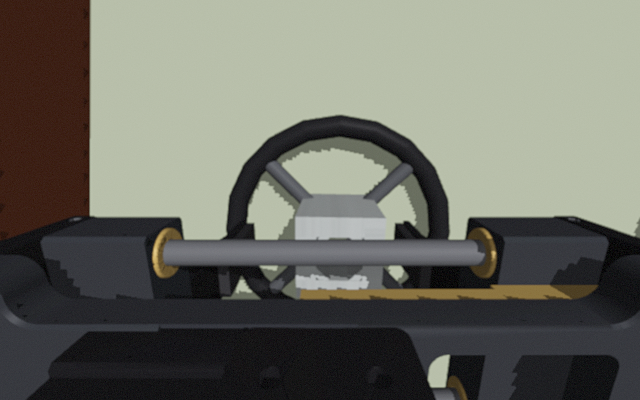

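Emit:
move_arm(
  motion=[
    [-2,4,0,0,100],
    [-1,4,5,0,100],
    [0,0,5,0,100],
    [0,0,0,0,100],
  ],
)

```text
t: 5.6
position: [0.578, -0.2329, 0.0275]
tcp_rot: [-3.118, -0.017, -1.373]
ft_force: [0.3, 1.1, -0.4]
finger_gap: 0.087
```

```bash
python3 - <<'E'
from h import *
st=sensors.read_state(); print(repr(st["t"]),st["position"],st["tcp_rot"],st["qd"]); go([.576,-.2325,.024],-1.379,st)
E
```

```text
5.6 [ 0.57798515 -0.23289844  0.02753035] [-3.11778711 -0.01658593 -1.37298168] [-0.00136224 -0.00794608  0.00123387  0.00190455  0.00298522  0.00113952]
tool shift mm [-0.8  2.   3.5] spin 0.006
```

```bash
python3 - <<'E'
from h import *
for i in range(3):
    st=sensors.read_state(); j=st["joints"];print(repr(st["t"]),st["position"],st["tcp_rot"],np.round(j,4), j[1]-j[2]-j[4]-np.pi/2)
    print(Ro.from_euler('xyz',st["tcp_rot"]).as_matrix()[:,2])
    snapshot("top")
E
```

```text
5.6 [ 0.57798515 -0.23289844  0.02753035] [-3.11778711 -0.01658593 -1.37298168] [-0.1195  0.5626 -0.2489  0.0125 -0.7315  0.3083] -0.027754166073710618
[ 0.0265976  -0.01157913 -0.99957916]
5.65 [ 0.57815859 -0.23293794  0.0277228 ] [-3.11746196 -0.01672732 -1.37299038] [-0.1195  0.5624 -0.2486  0.0125 -0.7316  0.3083] -0.02810696221027742
[ 0.02694397 -0.01165393 -0.99956901]
5.7 [ 0.57829187 -0.23296491  0.02779823] [-3.11728656 -0.01683995 -1.37285424] [-0.1195  0.5624 -0.2484  0.0126 -0.7317  0.3084] -0.028309401381576116
[ 0.0271396  -0.01172609 -0.99956287]
```

Emit:
move_arm(
  motion=[
    [0,0,-20,0,100],
    [0,0,-20,0,100],
    [0,0,-20,0,100],
  ],
)

```text
t: 6.12
position: [0.5756, -0.2321, 0.0872]
tcp_rot: [-3.122, -0.015, -1.373]
ft_force: [-0.0, -0.0, -0.3]
finger_gap: 0.0871
```

```bash
cat >> h.py <<'E'
def rep():
    st=sensors.read_state(); j=st["joints"]
    print("t %.2f"%st["t"],np.round(st["position"],4),"yaw %.3f"%st["tcp_rot"][2],"tilt(z dir mrad)",np.round(1000*Ro.from_euler('xyz',st["tcp_rot"]).as_matrix()[:2,2],1),"j4 %.4f sum %.4f"%(j[3],j[1]-j[2]-j[4]-np.pi/2),"qd",np.round(st["qd"],3),"F",np.round(st["ft_force"],1),"gap",round(st["finger_gap"],4))
    return st
E
python3 -c "
from h import *
rep()"
```

```text
t 6.12 [ 0.5756 -0.2321  0.0872] yaw -1.373 tilt(z dir mrad) [ 22.5 -11. ] j4 0.0109 sum -0.0236 qd [ 0.002 -0.196  0.153 -0.003 -0.345  0.003] F [-0.  -0.  -0.3] gap 0.0871
```

Emit:
move_arm(
  motion=[
    [0,0,0,0,100],
    [0,0,0,0,100],
  ],
)

```text
t: 6.38
position: [0.5764, -0.2321, 0.0881]
tcp_rot: [-3.119, -0.016, -1.373]
ft_force: [0.9, -0.3, -0.3]
finger_gap: 0.087
```

```bash
python3 -c "
from h import *
rep()"
```

```text
t 6.38 [ 0.5764 -0.2321  0.0881] yaw -1.373 tilt(z dir mrad) [ 25.4 -11.2] j4 0.0107 sum -0.0265 qd [ 0.001 -0.006  0.01   0.005  0.003 -0.   ] F [ 0.9 -0.3 -0.3] gap 0.087
```

Emit:
move_arm(
  motion=[
    [0,0,4,0,100],
    [0,0,4,0,100],
    [0,0,4,0,100],
    [0,0,4,0,100],
    [0,0,4,0,100],
  ],
)

```text
t: 7.0
position: [0.5755, -0.2321, 0.0639]
tcp_rot: [-3.124, -0.014, -1.373]
ft_force: [0.2, -1.1, 0.2]
finger_gap: 0.087
```

```bash
python3 -c "
from h import *
rep()"
```

```text
t 7.00 [ 0.5755 -0.2321  0.0639] yaw -1.373 tilt(z dir mrad) [ 20.5 -10.3] j4 0.0107 sum -0.0215 qd [-0.001  0.043 -0.03   0.     0.073 -0.001] F [ 0.2 -1.1  0.2] gap 0.087
```

Emit:
move_arm(
  motion=[
    [0,0,3,0,100],
    [0,0,3,0,100],
    [0,0,3,0,100],
    [0,0,3,0,100],
    [0,0,3,0,100],
    [0,0,3,0,100],
    [0,0,3,0,100],
    [0,0,3,0,100],
  ],
)

```text
t: 8.0
position: [0.5762, -0.2324, 0.0383]
tcp_rot: [-3.123, -0.014, -1.373]
ft_force: [-0.2, 0.7, -0.2]
finger_gap: 0.0871
```

```bash
python3 -c "
from h import *
rep()"
```

```text
t 8.00 [ 0.5762 -0.2324  0.0383] yaw -1.373 tilt(z dir mrad) [ 20.9 -10.4] j4 0.0114 sum -0.0219 qd [ 0.     0.034 -0.02  -0.001  0.053 -0.001] F [-0.2  0.7 -0.2] gap 0.0871
```

Emit:
move_arm(
  motion=[
    [0,0,-3,0,100],
    [0,0,-3,0,100],
    [0,0,-3,0,100],
    [0,0,-3,0,100],
  ],
)

```text
t: 8.5
position: [0.576, -0.2323, 0.0511]
tcp_rot: [-3.123, -0.014, -1.373]
ft_force: [0.4, 0.1, 0.5]
finger_gap: 0.0867
```

```bash
python3 -c "
from h import *
rep()"
```

```text
t 8.50 [ 0.576  -0.2323  0.0511] yaw -1.373 tilt(z dir mrad) [ 20.9 -10.5] j4 0.0112 sum -0.0220 qd [-0.001 -0.034  0.022 -0.002 -0.052  0.   ] F [0.4 0.1 0.5] gap 0.0867
```

Emit:
move_arm(
  motion=[
    [0,0,-40,0,100],
  ],
)

```text
t: 8.62
position: [0.5729, -0.2314, 0.0888]
tcp_rot: [-3.13, -0.011, -1.374]
ft_force: [0.2, -0.0, -1.2]
finger_gap: 0.0873
```

```bash
python3 -c "
from h import *
rep()"
```

```text
t 8.62 [ 0.5729 -0.2314  0.0888] yaw -1.374 tilt(z dir mrad) [13.8 -8.9] j4 0.0095 sum -0.0147 qd [ 0.005 -0.434  0.331  0.018 -0.684  0.005] F [ 0.2 -0.  -1.2] gap 0.0873
```

Emit:
move_arm(
  motion=[
    [0,0,-20,0,100],
    [0,0,-10,0,100],
    [0,0,-5,0,100],
    [0,0,-3,0,100],
  ],
)

```text
t: 9.12
position: [0.5735, -0.2313, 0.131]
tcp_rot: [-3.125, -0.013, -1.374]
ft_force: [-0.2, 0.1, -0.7]
finger_gap: 0.087
```

```bash
python3 -c "
from h import *
rep()"
```

```text
t 9.12 [ 0.5735 -0.2313  0.131 ] yaw -1.374 tilt(z dir mrad) [19.  -9.9] j4 0.0093 sum -0.0200 qd [ 0.001 -0.024  0.024 -0.002 -0.053  0.001] F [-0.2  0.1 -0.7] gap 0.087
```

Emit:
move_arm(
  motion=[
    [0,0,40,0,100],
  ],
)

```text
t: 9.25
position: [0.577, -0.2322, 0.0937]
tcp_rot: [-3.117, -0.017, -1.373]
ft_force: [1.0, 0.5, -0.9]
finger_gap: 0.087
```

```bash
python3 -c "
from h import *
rep()"
```

```text
t 9.25 [ 0.577  -0.2322  0.0937] yaw -1.373 tilt(z dir mrad) [ 27.1 -11.7] j4 0.0111 sum -0.0282 qd [-0.003  0.401 -0.401 -0.025  0.693 -0.005] F [ 1.   0.5 -0.9] gap 0.087
```

Emit:
move_arm(
  motion=[
    [0,0,20,0,100],
    [0,0,10,0,100],
    [0,0,5,0,100],
    [0,0,3,0,100],
  ],
)

```text
t: 9.75
position: [0.5751, -0.2321, 0.0501]
tcp_rot: [-3.126, -0.013, -1.373]
ft_force: [-0.2, 0.1, -0.3]
finger_gap: 0.0864
```

```bash
python3 -c "
from h import *
rep()"
```

```text
t 9.75 [ 0.5751 -0.2321  0.0501] yaw -1.373 tilt(z dir mrad) [ 18.3 -10. ] j4 0.0109 sum -0.0193 qd [ 0.001  0.032 -0.017  0.002  0.051 -0.   ] F [-0.2  0.1 -0.3] gap 0.0864
```

Emit:
move_arm(
  motion=[
    [0,0,-50,0,100],
    [0,0,4,0,100],
    [0,0,4,0,100],
    [0,0,4,0,100],
  ],
)

```text
t: 10.25
position: [0.5754, -0.232, 0.09]
tcp_rot: [-3.123, -0.015, -1.373]
ft_force: [0.2, 0.7, -0.4]
finger_gap: 0.0868
```

```bash
python3 -c "
from h import *
rep()"
```

```text
t 10.25 [ 0.5754 -0.232   0.09  ] yaw -1.373 tilt(z dir mrad) [ 21.  -10.6] j4 0.0105 sum -0.0221 qd [-0.002  0.044 -0.046 -0.009  0.069 -0.001] F [ 0.2  0.7 -0.4] gap 0.0868
```

Emit:
move_arm(
  motion=[
    [0,0,10,0,100],
    [0,0,10,0,100],
    [0,0,10,0,100],
    [0,0,5,0,100],
    [0,0,3,0,100],
  ],
)

```text
t: 10.88
position: [0.5747, -0.2321, 0.0466]
tcp_rot: [-3.128, -0.013, -1.373]
ft_force: [0.3, 0.1, -1.2]
finger_gap: 0.0869
```

```bash
python3 -c "
from h import *
rep()"
```

```text
t 10.88 [ 0.5747 -0.2321  0.0466] yaw -1.373 tilt(z dir mrad) [16.  -9.8] j4 0.0111 sum -0.0171 qd [-0.001  0.035 -0.021  0.001  0.056  0.001] F [ 0.3  0.1 -1.2] gap 0.0869
```

Emit:
move_arm(
  motion=[
    [0,-1,8,0,100],
    [0,0,7,0,100],
    [0,0,4,0,100],
    [0,0,3,0,100],
  ],
)

```text
t: 11.38
position: [0.5766, -0.2322, 0.0235]
tcp_rot: [-3.127, -0.013, -1.373]
ft_force: [-0.4, 0.8, -0.6]
finger_gap: 0.087
```

```bash
python3 -c "
from h import *
rep()"
```

```text
t 11.38 [ 0.5766 -0.2322  0.0235] yaw -1.373 tilt(z dir mrad) [ 17.1 -10. ] j4 0.0118 sum -0.0181 qd [ 0.     0.035 -0.02   0.001  0.052  0.001] F [-0.4  0.8 -0.6] gap 0.087
```

Emit:
move_arm(
  motion=[
    [0,0,0,0,50],
    [0,0,0,0,50],
    [0,0,0,0,50],
    [0,0,0,0,50],
  ],
  newtons=30,
)

```text
t: 11.88
position: [0.5769, -0.2323, 0.0239]
tcp_rot: [-3.126, -0.014, -1.373]
ft_force: [0.3, 0.0, -0.6]
finger_gap: 0.0549
```

```bash
python3 -c "
from h import *
rep()"
```

```text
t 11.88 [ 0.5769 -0.2323  0.0239] yaw -1.373 tilt(z dir mrad) [ 17.9 -10.3] j4 0.0120 sum -0.0189 qd [ 0.001 -0.002  0.002  0.001  0.     0.001] F [ 0.3  0.  -0.6] gap 0.0549
```

Emit:
move_arm(
  motion=[
    [0,0,0,0,0],
    [0,0,0,0,0],
    [0,0,0,0,0],
  ],
  newtons=30,
)

```text
t: 12.25
position: [0.5759, -0.2324, 0.0239]
tcp_rot: [-3.128, -0.013, -1.373]
ft_force: [-1.0, -1.4, 0.6]
finger_gap: 0.0476
```

```bash
python3 -c "
from h import *
rep()"
```

```text
t 12.25 [ 0.5759 -0.2324  0.0239] yaw -1.373 tilt(z dir mrad) [ 16.  -10.2] j4 0.0122 sum -0.0170 qd [-0.001 -0.001 -0.001 -0.001 -0.001 -0.001] F [-1.  -1.4  0.6] gap 0.0476
```

Gripped (gap 47.6 mm, boss 48). Lifting.

Emit:
move_arm(
  motion=[
    [0,0,-6,0,0],
    [0,0,-15,0,0],
    [0,0,-30,0,0],
    [0,0,-40,0,0],
    [0,0,-40,0,0],
    [0,0,-40,0,0],
    [0,0,-30,0,0],
    [0,0,-20,0,0],
    [0,0,-10,0,0],
    [0,0,-5,0,0],
    [0,0,-3,0,0],
  ],
)

```text
t: 13.62
position: [0.5665, -0.2273, 0.2672]
tcp_rot: [-3.139, -0.002, -1.377]
ft_force: [-0.3, -0.0, -6.3]
finger_gap: 0.048
```

```bash
python3 - <<'E'
from h import *
st=rep(); cv2.imwrite("pics/s5.png",snapshot("side")); go([.5704,.2385,.275],-.2,st)
E
```

```text
t 13.62 [ 0.5665 -0.2273  0.2672] yaw -1.377 tilt(z dir mrad) [ 2.6 -1.2] j4 0.0009 sum -0.0027 qd [ 0.001 -0.009  0.032 -0.009 -0.057  0.   ] F [-0.3 -0.  -6.3] gap 0.048
tool shift mm [-456.3  -93.7   -8.4] spin -1.177
```

View pics/s5.png

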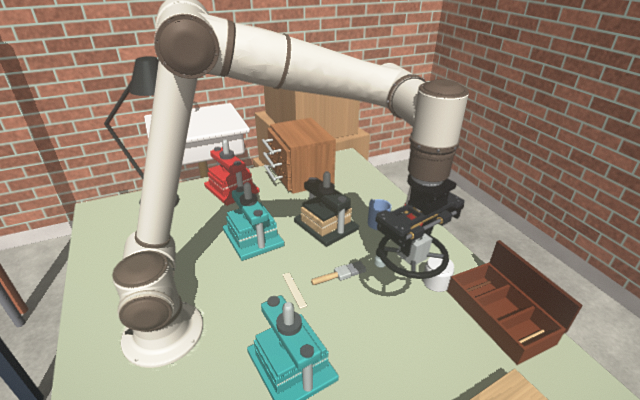

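Emit:
move_arm(
  motion=[
    [-15,-3,-10,0,0],
    [-35,-7,-5,0,0],
    [-50,-10,0,0,0],
    [-50,-10,0,0,0],
    [-50,-10,0,0,0],
    [-50,-10,0,0,0],
    [-50,-10,0,0,0],
    [-50,-10,0,0,0],
    [-45,-10,0,0,0],
    [-25,-8,0,0,0],
    [-12,-3,0,0,0],
    [-5,0,0,0,0],
  ],
)

```text
t: 15.18
position: [0.5679, 0.2394, 0.2801]
tcp_rot: [3.138, -0.0, -1.374]
ft_force: [0.7, -0.0, -6.5]
finger_gap: 0.0477
```

Emit:
move_arm(
  motion=[
    [0,0,0,-0.1,0],
    [0,0,0,-0.165,0],
    [0,0,0,-0.165,0],
    [0,0,0,-0.165,0],
    [0,0,0,-0.165,0],
    [0,0,0,-0.165,0],
    [0,0,0,-0.12,0],
    [0,0,0,-0.07,0],
    [0,0,0,-0.03,0],
  ],
)

```text
t: 16.3
position: [0.5659, 0.2295, 0.281]
tcp_rot: [3.135, 0.007, -0.202]
ft_force: [-0.6, -0.1, -5.8]
finger_gap: 0.0478
```

```bash
python3 - <<'E'
from h import *
st=rep(); im=snapshot("wrist"); cv2.imwrite("pics/w6.png",im); cv2.imwrite("pics/s6.png",snapshot("side"));cv2.imwrite("pics/t6.png",snapshot("top"))
go([.5704,.2385,.275],-.22,st)
E
```

```text
t 16.30 [0.5659 0.2295 0.281 ] yaw -0.202 tilt(z dir mrad) [-8.1 -5. ] j4 -0.0009 sum 0.0094 qd [-0.007 -0.007 -0.006  0.002 -0.003  0.251] F [-0.6 -0.1 -5.8] gap 0.0478
tool shift mm [ 2.7 -9.7  6. ] spin 0.018
```

View pics/w6.png

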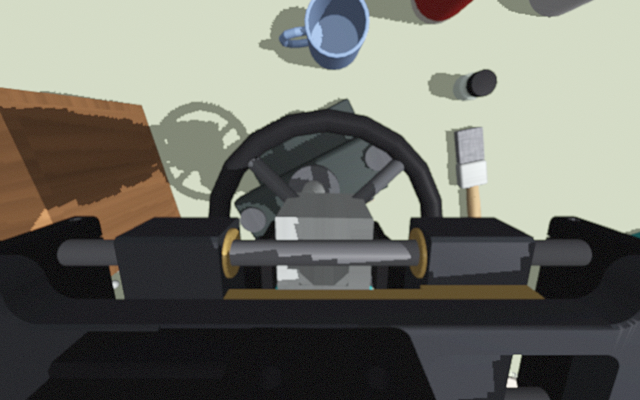

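View pics/s6.png

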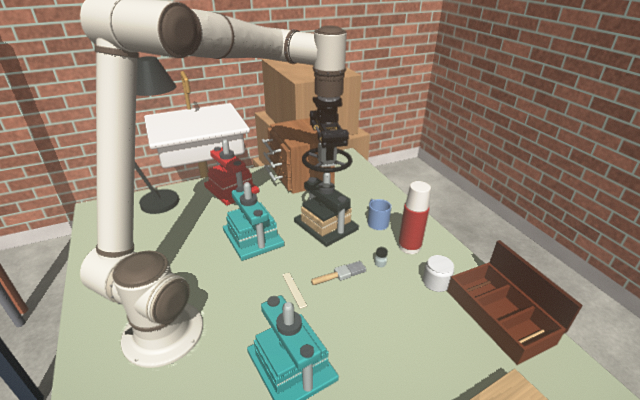

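```bash
python3 - <<'E'
from h import *
im=cv2.imread("pics/w6.png"); crop(im,200,100,460,300,3,"pics/c6.png")
T=np.array(camera_params("wrist")["T_tool_cam"]);K=camera_params("wrist")["mtx"]
def pt(p): 
    q=np.linalg.inv(T)@np.array([*p,1]); return np.round((K@(q[:3]/q[2]))[:2],1)
for p in [(.024,.024,-.034),(.024,-.024,-.034),(0.024,.024,.005),(.079,0,.010),(.079,0,.012)]: print(p,pt(p))
s=cv2.imread("pics/s6.png");crop(s,285,120,365,250,5,"pics/c7.png")
t=cv2.imread("pics/t6.png");crop(t,265,150,345,230,8,"pics/c8.png")
E
```

```text
(0.024, 0.024, -0.034) [375.6 216. ]
(0.024, -0.024, -0.034) [277.6 216. ]
(0.024, 0.024, 0.005) [364.3 196.9]
(0.079, 0, 0.01) [326.2 105.3]
(0.079, 0, 0.012) [326.1 105.6]
```

View pics/c6.png

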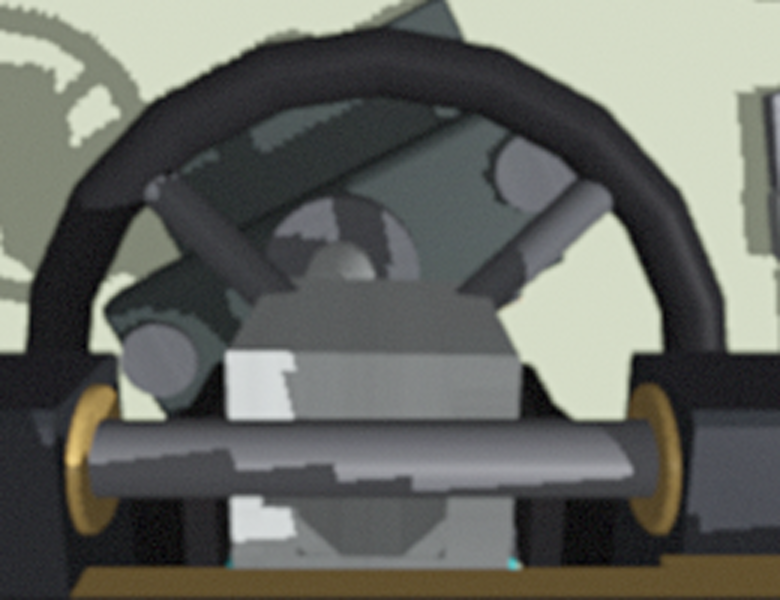

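View pics/c7.png

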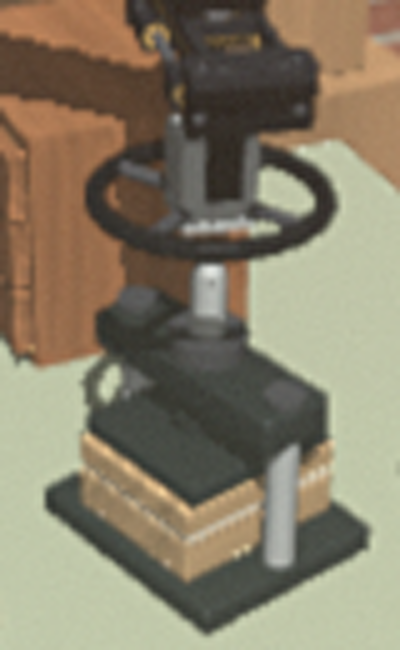

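```bash
python3 - <<'E'
from h import *
st=sensors.read_state()
st=dict(position=np.array([.5659,.2295,.281]),tcp_rot=np.array([3.135,.007,-.202]))
p=proj("wrist",[[.5704,.2385,.216],[.5704,.2385,.165],[.5704,.2385,.209]],st); print(p,(p-[200,100])*3+1)
a=np.linspace(0,2*np.pi,9)
print(((proj("wrist",np.c_[.5704+.027*np.cos(a),.2385+.027*np.sin(a),0*a+.165],st))-[200,100])*3+1)
E
```

```text
[[313.65758512 203.93616696]
 [315.13335703 190.60727728]
 [313.89568965 201.7855647 ]] [[341.97275537 312.80850088]
 [346.40007108 272.82183184]
 [342.68706894 306.35669411]]
[[329.71755206 196.35624464]
 [279.87414959 230.32071263]
 [270.19934972 288.1537129 ]
 [304.62663682 335.31195374]
 [362.32627659 345.81553979]
 [411.15409378 314.19120103]
 [423.23486438 257.36388815]
 [389.82386181 207.86626876]
 [329.71755206 196.35624464]]
```

View pics/c8.png

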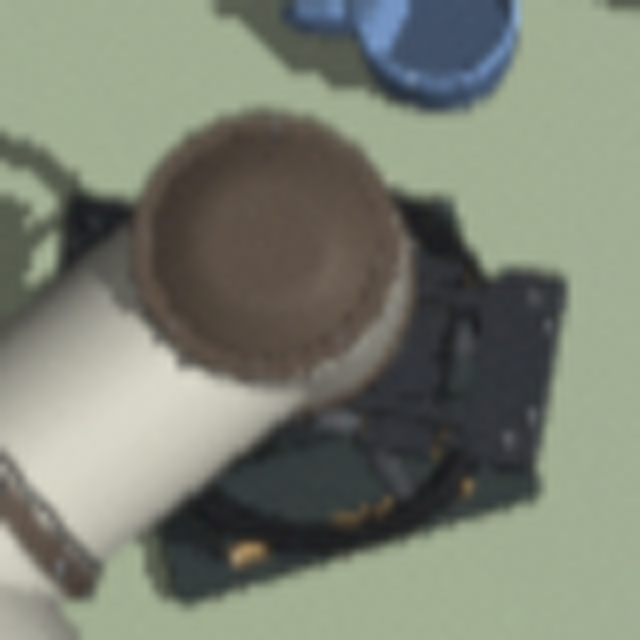

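Emit:
move_arm(
  motion=[
    [1,-4,3,0,0],
    [1,-4,5,0,0],
    [1,-2,6,0,0],
    [0,0,6,0,0],
    [0,0,6,0,0],
    [0,0,4,0,0],
    [0,0,3,0,0],
  ],
)

```text
t: 17.32
position: [0.5707, 0.2398, 0.2448]
tcp_rot: [3.134, 0.008, -0.204]
ft_force: [0.7, -1.0, -6.2]
finger_gap: 0.0481
```

```bash
python3 - <<'E'
from h import *
st=rep(); im=snapshot("side"); crop(im,285,120,365,250,5,"pics/c9.png"); go([.5704,.2385,.242],-.22,st)
E
```

```text
t 17.32 [0.5707 0.2398 0.2448] yaw -0.204 tilt(z dir mrad) [-9.2 -5.6] j4 -0.0013 sum 0.0107 qd [ 0.001  0.015 -0.043 -0.002  0.057 -0.   ] F [ 0.7 -1.  -6.2] gap 0.0481
tool shift mm [-0.1  1.3  2.8] spin 0.016
```

View pics/c9.png

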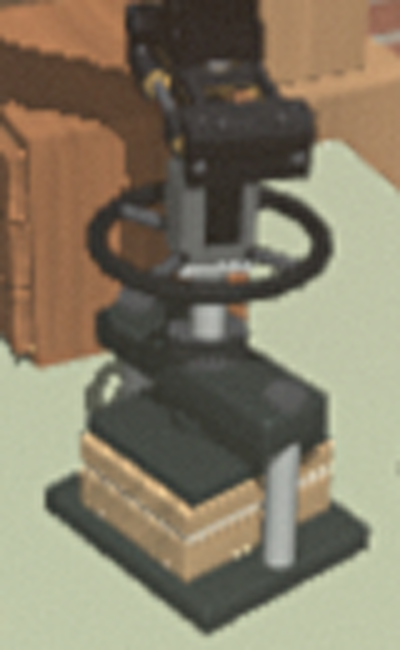

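Emit:
move_arm(
  motion=[
    [0,1,3,0,0],
    [0,0,3,0,0],
    [0,0,3,0,0],
  ],
)

```text
t: 17.75
position: [0.5705, 0.2386, 0.2355]
tcp_rot: [3.135, 0.007, -0.205]
ft_force: [-0.8, -1.0, -6.3]
finger_gap: 0.0481
```

```bash
python3 - <<'E'
from h import *
st=rep(); go([.5704,.2385,.213],-.22,st)
E
```

```text
t 17.75 [0.5705 0.2386 0.2355] yaw -0.205 tilt(z dir mrad) [-8.6 -5.1] j4 -0.0013 sum 0.0100 qd [ 0.     0.016 -0.043 -0.003  0.057 -0.   ] F [-0.8 -1.  -6.3] gap 0.0481
tool shift mm [ 0.1 -0.  22.5] spin 0.015
```

Emit:
move_arm(
  motion=[
    [0,0,3,0,0],
    [0,0,3,0,0],
    [0,0,3,0,0],
  ],
)

```text
t: 18.12
position: [0.5709, 0.2388, 0.2263]
tcp_rot: [3.136, 0.006, -0.205]
ft_force: [0.3, -0.1, -5.3]
finger_gap: 0.0479
```

```bash
python3 - <<'E'
from h import *
st=rep(); go([.5704,.2385,.213],-.22,st)
E
```

```text
t 18.12 [0.5709 0.2388 0.2263] yaw -0.205 tilt(z dir mrad) [-7.2 -4.3] j4 -0.0010 sum 0.0083 qd [-0.     0.016 -0.041  0.001  0.058  0.   ] F [ 0.3 -0.1 -5.3] gap 0.0479
tool shift mm [-0.4  0.4 13.3] spin 0.015
```

Emit:
move_arm(
  motion=[
    [0,0,3,0,0],
    [0,0,3,0,0],
    [0,0,3,0,0],
  ],
)

```text
t: 18.5
position: [0.5709, 0.2389, 0.2167]
tcp_rot: [3.136, 0.006, -0.204]
ft_force: [-0.2, -0.2, -6.0]
finger_gap: 0.0479
```

```bash
python3 -c "
from h import *
rep()"
```

```text
t 18.50 [0.5709 0.2389 0.2167] yaw -0.204 tilt(z dir mrad) [-7.1 -4.3] j4 -0.0010 sum 0.0082 qd [ 0.001  0.017 -0.04  -0.001  0.058  0.001] F [-0.2 -0.2 -6. ] gap 0.0479
```

Emit:
move_arm(
  motion=[
    [0,0,1.5,0,0],
    [0,0,1,0,0],
  ],
)

```text
t: 18.75
position: [0.5709, 0.2388, 0.2138]
tcp_rot: [3.136, 0.006, -0.204]
ft_force: [-0.5, -0.1, -5.1]
finger_gap: 0.0477
```

```bash
python3 -c "
from h import *
rep()"
```

```text
t 18.75 [0.5709 0.2388 0.2138] yaw -0.204 tilt(z dir mrad) [-7.2 -4.5] j4 -0.0009 sum 0.0085 qd [-0.001  0.006 -0.014 -0.     0.018 -0.001] F [-0.5 -0.1 -5.1] gap 0.0477
```

Very near key level. I'll feel for the contact in 1 mm rows.

Emit:
move_arm(
  motion=[
    [0,0,1,0,0],
  ],
)

```text
t: 18.88
position: [0.5709, 0.2388, 0.2129]
tcp_rot: [3.136, 0.006, -0.204]
ft_force: [-0.1, 0.7, -2.6]
finger_gap: 0.0481
```

Emit:
move_arm(
  motion=[
    [0,0,1,0,0],
  ],
)

```text
t: 19.0
position: [0.5711, 0.2388, 0.2128]
tcp_rot: [3.136, 0.005, -0.204]
ft_force: [-1.2, -0.3, -0.5]
finger_gap: 0.0477
```

Contact at TCP 0.213, exactly key level (underside 0.189), with most of the wheel's weight on the key. Now I turn counter-clockwise gently with a slight downward bias.

Emit:
move_arm(
  motion=[
    [0,0,1,-0.04,0],
    [0,0,1,-0.05,0],
    [0,0,1,-0.05,0],
  ],
)

```text
t: 19.38
position: [0.572, 0.2398, 0.2128]
tcp_rot: [3.14, 0.002, -0.059]
ft_force: [-2.3, 0.8, -1.5]
finger_gap: 0.0477
```

```bash
python3 -c "
from h import *
rep()"
```

```text
t 19.38 [0.572  0.2398 0.2128] yaw -0.059 tilt(z dir mrad) [-1.7 -1.5] j4 0.0001 sum 0.0022 qd [ 0.001 -0.003 -0.007 -0.001  0.009  0.407] F [-2.3  0.8 -1.5] gap 0.0477
```

Emit:
move_arm(
  motion=[
    [-0.6,0.5,1,-0.04,0],
    [-0.4,0.3,1,-0.03,0],
  ],
)

```text
t: 19.62
position: [0.5718, 0.2399, 0.2126]
tcp_rot: [-3.141, -0.002, 0.014]
ft_force: [-0.6, 0.2, -2.8]
finger_gap: 0.0481
```

```bash
python3 -c "
from h import *
rep()"
```

```text
t 19.62 [0.5718 0.2399 0.2126] yaw 0.014 tilt(z dir mrad) [1.9 1. ] j4 0.0004 sum -0.0021 qd [ 0.002 -0.007 -0.017  0.001  0.023  0.249] F [-0.6  0.2 -2.8] gap 0.0481
```

Emit:
move_arm(
  motion=[
    [0,0,1,-0.03,0],
    [0,0,1,-0.02,0],
  ],
)

```text
t: 19.88
position: [0.5713, 0.2397, 0.2107]
tcp_rot: [-3.141, -0.001, 0.066]
ft_force: [-0.6, 0.3, -6.3]
finger_gap: 0.0482
```

```bash
python3 -c "
from h import *
rep()"
```

```text
t 19.88 [0.5713 0.2397 0.2107] yaw 0.066 tilt(z dir mrad) [1.2 0.8] j4 0.0001 sum -0.0014 qd [ 0.     0.008 -0.019 -0.002  0.023  0.166] F [-0.6  0.3 -6.3] gap 0.0482
```

Load is back on the gripper and z is below key level, so the keyway has dropped over the key. I'll ease down, centring the turn slightly.

Emit:
move_arm(
  motion=[
    [0,0,1.5,-0.02,0],
    [0,0,2,-0.01,0],
    [0,0,2,0,0],
  ],
)

```text
t: 20.25
position: [0.5708, 0.2391, 0.2027]
tcp_rot: [3.141, 0.002, 0.098]
ft_force: [-0.2, -0.9, -5.3]
finger_gap: 0.0478
```

```bash
python3 -c "
from h import *
rep()"
```

```text
t 20.25 [0.5708 0.2391 0.2027] yaw 0.098 tilt(z dir mrad) [-1.7 -0.9] j4 -0.0004 sum 0.0019 qd [-0.002  0.014 -0.029 -0.     0.039  0.003] F [-0.2 -0.9 -5.3] gap 0.0478
```

Emit:
move_arm(
  motion=[
    [0,0,2,0,0],
    [0,0,2,0,0],
    [0,0,2,0,0],
  ],
)

```text
t: 20.62
position: [0.5708, 0.2391, 0.196]
tcp_rot: [3.141, 0.002, 0.098]
ft_force: [1.0, 1.0, -6.7]
finger_gap: 0.0478
```

Emit:
move_arm(
  motion=[
    [0,0,2,0,0],
    [0,0,1.5,0,0],
    [0,0,1,0,0],
  ],
)

```text
t: 21.0
position: [0.5709, 0.2391, 0.1912]
tcp_rot: [3.141, 0.002, 0.098]
ft_force: [0.3, 0.4, -5.6]
finger_gap: 0.0479
```

```bash
python3 -c "
from h import *
rep()"
```

```text
t 21.00 [0.5709 0.2391 0.1912] yaw 0.098 tilt(z dir mrad) [-1.8 -1.1] j4 -0.0003 sum 0.0021 qd [-0.     0.006 -0.012  0.001  0.018  0.001] F [ 0.3  0.4 -5.6] gap 0.0479
```

Emit:
move_arm(
  motion=[
    [0,0,1,0,0],
    [0,0,1,0,0],
  ],
)

```text
t: 21.25
position: [0.5708, 0.2391, 0.1893]
tcp_rot: [3.141, 0.002, 0.098]
ft_force: [-2.1, 0.1, -1.9]
finger_gap: 0.0478
```

Emit:
move_arm(
  motion=[
    [0,0,1,0,0],
    [0,0,1,0,0],
  ],
)

```text
t: 21.5
position: [0.5709, 0.2391, 0.1893]
tcp_rot: [3.141, 0.001, 0.099]
ft_force: [-3.0, -0.8, 1.2]
finger_gap: 0.0476
```

```bash
python3 -c "
from h import *
rep()"
```

```text
t 21.50 [0.5709 0.2391 0.1893] yaw 0.099 tilt(z dir mrad) [-0.4 -0.9] j4 0.0005 sum 0.0009 qd [ 0.002 -0.003 -0.005  0.004  0.007 -0.001] F [-3.  -0.8  1.2] gap 0.0476
```

Seated: TCP 0.1893 is a 23.5 mm drop from the key contact and the shoulder is taking the load. Releasing.

Emit:
move_arm(
  motion=[
    [0,0,0,0,60],
    [0,0,0,0,75],
    [0,0,0,0,90],
    [0,0,0,0,100],
    [0,0,0,0,100],
  ],
)

```text
t: 22.12
position: [0.5739, 0.2401, 0.1924]
tcp_rot: [-3.14, -0.008, 0.1]
ft_force: [0.1, 0.2, 0.1]
finger_gap: 0.083
```

```bash
python3 -c "
from h import *
rep(); cv2.imwrite('pics/w10.png',snapshot('wrist'))"
```

```text
t 22.12 [0.5739 0.2401 0.1924] yaw 0.100 tilt(z dir mrad) [8.1 2.3] j4 0.0034 sum -0.0078 qd [-0.    -0.     0.003  0.001  0.002 -0.001] F [0.1 0.2 0.1] gap 0.083
```

View pics/w10.png

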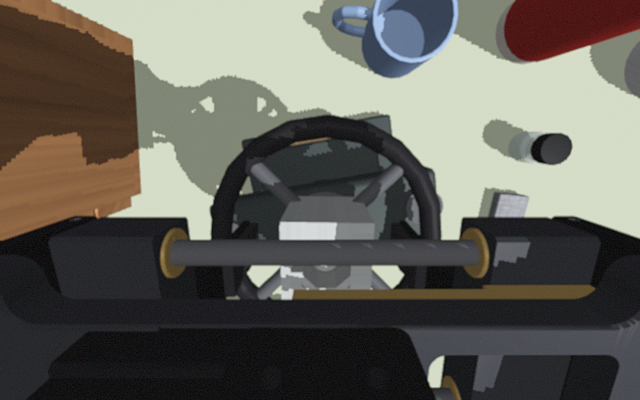

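The fingers are open and clear of the boss (about 325 px across the middle), and the wheel stayed put. Retreating straight up.

Emit:
move_arm(
  motion=[
    [0,0,-5,0,100],
    [0,0,-10,0,100],
    [0,0,-20,0,100],
    [0,0,-30,0,100],
    [0,0,-30,0,100],
    [0,0,-20,0,100],
    [0,0,-10,0,100],
    [0,0,0,0,100],
  ],
)

```text
t: 23.18
position: [0.5731, 0.2397, 0.3256]
tcp_rot: [-3.139, -0.012, 0.1]
ft_force: [-0.5, -0.5, 0.2]
finger_gap: 0.0874
```

Emit:
move_arm(
  motion=[
    [-20,0,-10,0,100],
    [-30,0,-10,0,100],
    [-20,0,0,0,100],
    [-10,0,0,0,100],
    [0,0,0,0,100],
  ],
)

```text
t: 23.8
position: [0.4898, 0.2307, 0.34]
tcp_rot: [3.14, -0.003, 0.099]
ft_force: [-0.3, 0.3, -0.3]
finger_gap: 0.0872
```

```bash
python3 - <<'E'
from h import *
st=rep(); w=snapshot("wrist"); s=snapshot("side"); t=snapshot("top")
cv2.imwrite("pics/w11.png",w); cv2.imwrite("pics/s11.png",s); crop(s,285,140,365,250,5,"pics/c11.png"); cv2.imwrite("pics/t11.png",t)
ax=np.array([.5705,.2388]); a=1.69
R=lambda x,y,z:[ax[0]+x*np.cos(a)-y*np.sin(a),ax[1]+x*np.sin(a)+y*np.cos(a),z]
print(proj("side",[R(x,y,.223) for x,y in [(.024,.024),(.024,-.024),(-.024,-.024),(-.024,.024)]]))
print("wrist",proj("wrist",[R(x,y,.223) for x,y in [(.024,.024),(.024,-.024),(-.024,-.024),(-.024,.024)]],st))
E
```

```text
t 23.80 [0.4898 0.2307 0.34  ] yaw 0.099 tilt(z dir mrad) [ 3.1 -1.2] j4 0.0030 sum -0.0015 qd [-0.003  0.013 -0.003  0.001  0.006 -0.001] F [-0.3  0.3 -0.3] gap 0.0872
[[315.7601264  168.50823211]
 [328.46162172 164.87516733]
 [336.48679458 171.19771166]
 [323.56670844 175.03973433]]
wrist [[301.56428647 138.80365617]
 [299.57887824  87.30130453]
 [349.99439649  86.2441075 ]
 [349.87602256 137.81859642]]
```

View pics/w11.png

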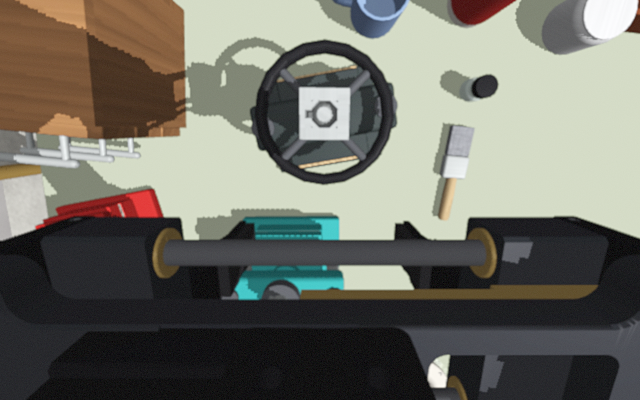

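View pics/s11.png

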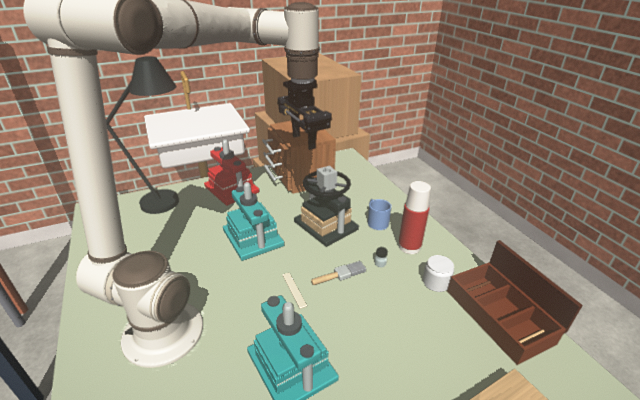

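View pics/c11.png

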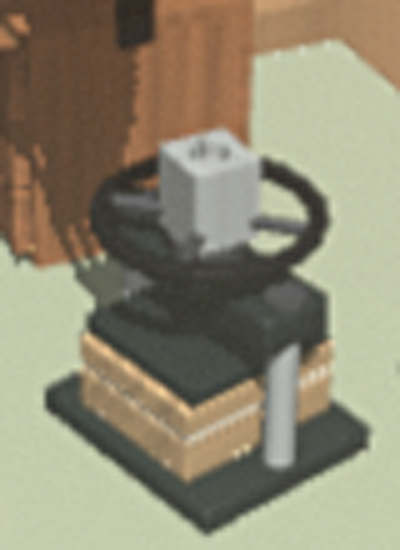

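The boss's top corners match the fully-home prediction: within about 1 px in the wrist view (299–351, 86–139) and 1–2 px in the side view. The wheel is level, and the bystanders show no movement in the side view. Handing in.

```bash
python3 -c "
from rig import manip
print(manip.job_done())"
```

```text
the job is handed in; nothing more can be done
None
```

The handwheel is fitted on the black press's spindle, fully home on the shoulder and released. I handed the job in at about 24 s of the 72 s allowed.

- **Pick-up:** I gripped the boss at 30 N on two opposite flat sides and lifted it off the bench.
- **Key:** I rested the wheel lightly on the key. Contact came at TCP z 0.213, which puts the underside at 0.189, the key's height. I turned it about 0.27 rad counter-clockwise until the keyway dropped over the key.
- **Seating:** I eased it down in the grip another 23.5 mm, against the 24 mm expected, until the shoulder took the load. I then opened the fingers and backed off clear.

**Last checks:**
- The boss's top corners matched the fully-home prediction to about 1 px in the wrist view and 1–2 px in the side view.
- The wheel looks level, and nothing else on the bench looked moved by eye.
- The wrist force readings stayed below about 7 N.

**What was off:**
- The tool tilted by up to about 0.03 rad during the fast first descent, and was still about 0.02 rad off vertical when I gripped the wheel. It was back near vertical after the lift, about 0.01 rad off as the wheel went on the spindle, and near zero at seating.
- My early top and side camera estimates of the spindle axis differed from the later ones by about 2 mm. I used the wrist-camera value, and the wheel went on freely.

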